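Turn the tote on the turntable so the next one stacks instead of nesting

ROBOT

A 6-joint arm with a two-finger parallel gripper is mounted at the origin on the work surface. World frame = base frame: x ahead of the robot, y to its left, z up, the work surface at z = 0. Lengths are in mm, angles in rad, forces in N, time in s.
With the tool pointing down it reaches from about 425 to 925 mm from the base axis. Payload 12.5 kg.
Tool frame: the origin (TCP) lies midway between the tips of the shut fingers; the grasp point (between the pads) lies 19 mm behind it; z points along the fingers, x is the direction in which the jaws open and shut, and the axes are right-handed (so a half turn about z gives the same grasp; the last joint's range is limited). The gripper opens to 85 mm and grips with 20 to 120 N. Pads are 22 mm wide; open, the fingers measure 114 mm over their backs; the gripper's body (76 mm by 85 mm) begins 54 mm behind the grasp point. The pads swing forward as they close: fully open they stand 13 mm farther back than shut.
Start: joints at [1.087, 0.491, 1.559, -0, 1.092, -0.106], TCP at [230.533, 580.949, 207.927] pointing down, gripper open.
Joint ranges: [-3.1, 3.1], [-0.84, 2.19], [0.05, 2.79], [-1.13, 4.28], [0.06, 2.93], [-2.69, 2.69]. Speed limits (rad/s): [2.22, 2.22, 2.79, 3.14, 3.14, 3.14].

INTERFACE

Orientations are given as a unit quaternion [x, y, z, w].
In Python, from rig import * gives the robot as it stands.
- The arm moves only by the shell command python3 -m pendant 'ROWS'. ROWS is JSON, a list of rows, each a list of 5 numbers: the finger opening in m, from 0 to 0.0854, then the shift along the tool's x, y, z in m, then the turn about the tool's z in units of 10 degrees (1.0 is 10 degrees). A call has 1 to 8 rows; each row shifts and turns the commanded pose from where the row before left it, along the tool's axes as they then stand; what a row does not reach is not made up. A row lasts 1/8 s, in which the tool goes at most 62.5 mm and 10.7 degrees, less where a joint would pass 70% of its speed; a pose out of reach is approached as far as the arm can. A call with a gripper value outside its range is refused whole. The fingers move at their own pace and stop on an object; the grip force is fixed at half the most. Time passes only in rows, so rows that do not move let the fingers close. It gives the time, the measured TCP pose, the force and the opening at its end, in the units of the state.
- observe(): the state, without advancing time (a new reading comes with each control period).
- read_camera(name): name is "scene" or "side" or "wrist"; returns the picture (480x640x3 uint8, red, green, blue); there is no depth.
- camera_params(name): a dict with "camera_matrix" (3x3 intrinsics, pixels), "world_to_cam" (4x4, takes a point from world to camera coordinates). Camera axes: x right, y down, z forward; pixel columns grow to the right and rows downward; lengths in mm; the calibration is good to about 2 mm. A picture is of the moment at which its call begins: read the wrist's pose just before it. camera_params takes no time and is no camera call; for the wrist camera it gives the pose at the moment of the call.
- close_job(): hands the job in, once; it reports no verdict.
The state is a dict: "t": time; "qpos": joint angles; "joint_vel": joint speeds; "joint_efforts": joint torques, N m; "tcp_pos": TCP position; "ee_rot": TCP orientation; "contact_force": force on the tool from outside, world axes, zero at the start; "ft_torque": the same for the moment, N m; "finger_gap": finger opening in mm.
Only numpy, scipy, OpenCV 4.12 (cv2) and the standard library are available. Lean on these libraries where they do the work, as an engineer would, in place of code of your own. Each camera call takes 0.05 s, during which the arm holds its last target. There are 200 camera calls.

TASK

The two vial totes stand the same way round, so the empty one would nest down into the full one. First swing the turntable, with the full tote on it, half a turn round to its stop; then set the empty tote gently on top of the full one so that they interlock at full stacking height, scooped ends opposite and sitting level, and let go. Leave the bottle, the small tray and the spanner alone.

Things in the scene. Friction and masses are not known exactly. Their poses are not given: they have to be found in the camera images.
- turntable (a joint): Turntable angle, rad: 0 at the start, grows anticlockwise seen from above, stiff stop at 3.14 (half a turn); cannot go below 0. Light friction (2 to 3 N at the handle post); stays where it is left. Flat round disc 250 mm across, its top 28 mm above the bench.
- turntable_centre (a point): Point on the turntable's axis at the height of the disc's top (28 mm above the bench). Its axes do not turn with the disc. The base is fixed to the bench; its place and yaw vary.
- handle_post (a point): Top of the upright plain post (16 mm diameter, 72 mm tall, top 100 mm above the bench) on the disc, 100 mm from its axis, beside the middle of the full tote's long side; at the start on the left (+y) of the tote; the anticlockwise half turn carries it past the side nearest the robot. The full tote's rim is 98 mm above the bench.
- lower_tote (a point): Centre (half-way up) of the full tote: 180 mm long (x), 66 wide (y), 70 high (z up), about 0.45 kg, holding small amber vials deep inside. It stands loose on the turntable between low stops (9 mm high, 2 mm play) and turns with it. Both totes have the same shape.
- lower_scoop (a point): Scooped end of the full tote: a 28 mm wide, 18 mm deep cut-out in that end's rim; the other end is full height. The point is the bottom of the cut-out, 87 mm from the centre along the tote's -x, 17 mm above the centre.
- upper_tote (a point): Centre (half-way up, 35 mm above its underside) of the empty tote, standing on the bench; same shape and axes as the full one, about 0.15 to 0.3 kg. Can be gripped from above across its 66 mm width at the middle of its length, on the flat rim sides, 19 to 23 mm above this point.
- upper_scoop (a point): Scooped end of the empty tote: 87 mm from its centre along its -x, 17 mm above the centre.
- reagent: Bystander: amber bottle 52 mm across, 130 mm tall; origin at the centre of its underside.
- cap_tray: Bystander: small open tray 110 x 90 x 35 mm; origin at the centre of its underside.
- spanner: Bystander: steel spanner 150 mm long lying on the bench; origin on its underside.
- lower: The full tote again; origin at the centre of its underside. Its top 32 mm is a wide rim section (outside 180 x 66 mm, mouth 168 x 52 inside, flat upright sides); below that a tub 160 x 46 outside with rounded foot edges (5 mm). Two notches in each long side's rim, 22 mm wide, 18 deep, at x = -62 and +38 mm.
- upper: The empty tote again; origin at the centre of its underside. Two ribs on each long side, x = -62 and +38 mm, feet 12 mm above the underside. Turned opposite to the lower tote, the ribs stand on its rim: 58 mm above it, tub 12 mm into the mouth, play 3 mm sideways, 4 mm endways. The same way round, the ribs drop into the notches and it nests, only 40 mm above.
Not all that is in view belongs to the job. Leave any purple look-alike of the upper alone. What is shaped like the lower but purple is not meant.

How it is judged:
By the outcome, as a careful person would: the job done as asked, in the order asked, and still so for the second after the job is handed in, with the robot touching nothing.
It also fails if it takes over 69 s, if anything falls off the work surface, if the arm or the gripper's body presses on something with over 40 N, if the wrist force passes 120 N, or if a joint passes its speed limit or range.

## Working session

There is one attempt and no reset: what is moved stays moved. The work goes in short steps, Python scripts to look and compute and a shell command to move; the robot and the scene stay as the last step left them, time stands still between calls to the robot, and variables do not carry over. Pictures are saved under pics/ and viewed, about 8 in all and at most 12, crops included, and the job is handed in when it is done.

```bash
mkdir -p pics; ls; python3 - <<'E'
from rig import *
import cv2,numpy as np
print(observe())
for n in ["scene","side"]:
    im=read_camera(n); cv2.imwrite(f"pics/{n}0.png",im[:,:,::-1]); p=camera_params(n); print(n,np.round(p["camera_matrix"],1).tolist(),np.round(p["world_to_cam"],3).tolist())
E
```

```text
pics
{'t': 0.0, 'qpos': array([ 1.08740803e+00,  4.91522782e-01,  1.55946683e+00, -1.17218707e-05,
        1.09168553e+00, -1.05610679e-01]), 'joint_vel': array([ 0.00040908,  0.00159607,  0.00077761,  0.00088109, -0.00021326,
       -0.0001699 ]), 'joint_efforts': array([ 9.67644228e-04, -6.18452668e+01, -2.61591500e+01, -6.78108654e-05,
        4.05739556e-03,  8.00509747e-05]), 'tcp_pos': array([230.40250547, 580.70521555, 207.34461411]), 'ee_rot': array([ 8.27299908e-01,  5.61760241e-01, -4.74878474e-04,  2.59738788e-04]), 'contact_force': array([ 0.01661664,  0.2274467 , -0.07278325]), 'ft_torque': array([ 0.04563686, -0.03318698,  0.01484139]), 'finger_gap': 85.38470007914582}
scene [[502.5, 0.0, 317.0], [0.0, 502.5, 232.2], [0.0, 0.0, 1.0]] [[0.268, 0.963, 0.004, -158.007], [0.768, -0.211, -0.605, -353.658], [-0.582, 0.165, -0.797, 1559.984], [0.0, 0.0, 0.0, 1.0]]
side [[521.4, 0.0, 326.4], [0.0, 521.4, 244.5], [0.0, 0.0, 1.0]] [[0.703, -0.712, -0.004, -393.09], [-0.515, -0.505, -0.692, 351.006], [0.491, 0.488, -0.722, 1115.861], [0.0, 0.0, 0.0, 1.0]]
```

View pics/scene0.png

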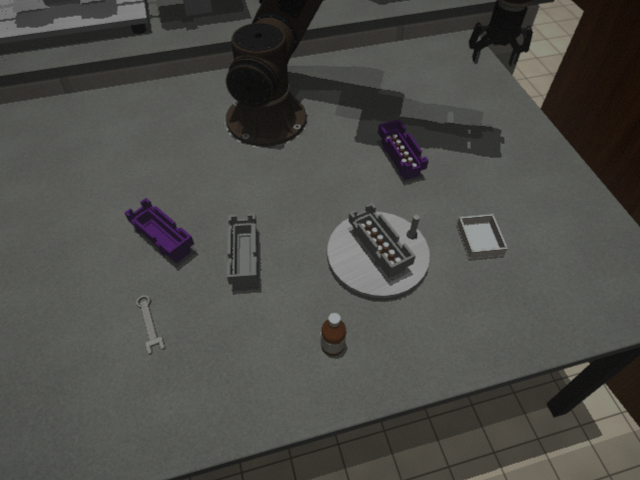

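View pics/side0.png

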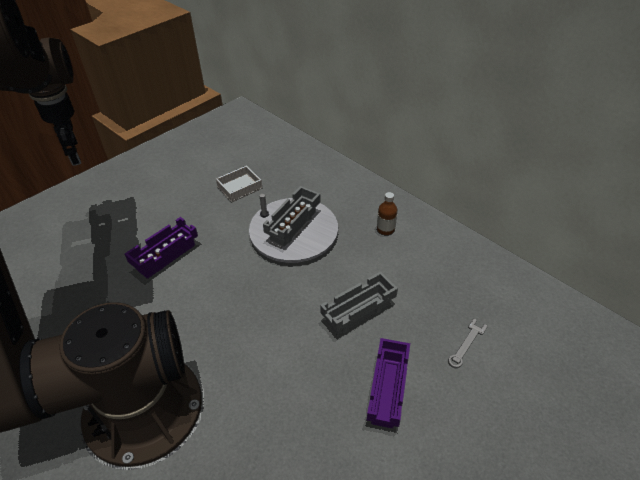

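The scene view shows the disc at about (379,253) with the full grey tote and its post at (414,225). The empty grey tote is at (243,250). Purple look-alikes are at (160,230) and (402,150), the bottle at (333,335), the tray at (482,235) and the spanner at (150,322). Both scooped ends appear to face the robot. Next I'll zoom in for corners.

```bash
python3 - <<'E'
import cv2,numpy as np
s=cv2.imread("pics/scene0.png"); d=cv2.imread("pics/side0.png")
def c(im,x,y,w,h): return cv2.resize(cv2.convertScaleAbs(im[y:y+h,x:x+w],alpha=1.5),(400,300),interpolation=cv2.INTER_CUBIC)
out=np.vstack([np.hstack([c(s,187,205,120,90),c(s,320,202,120,90)]),np.hstack([c(d,300,258,120,90),c(d,240,178,120,90)])])
cv2.imwrite("pics/crop0.png",out)
E
```

```text
(no output)
```

View pics/crop0.png

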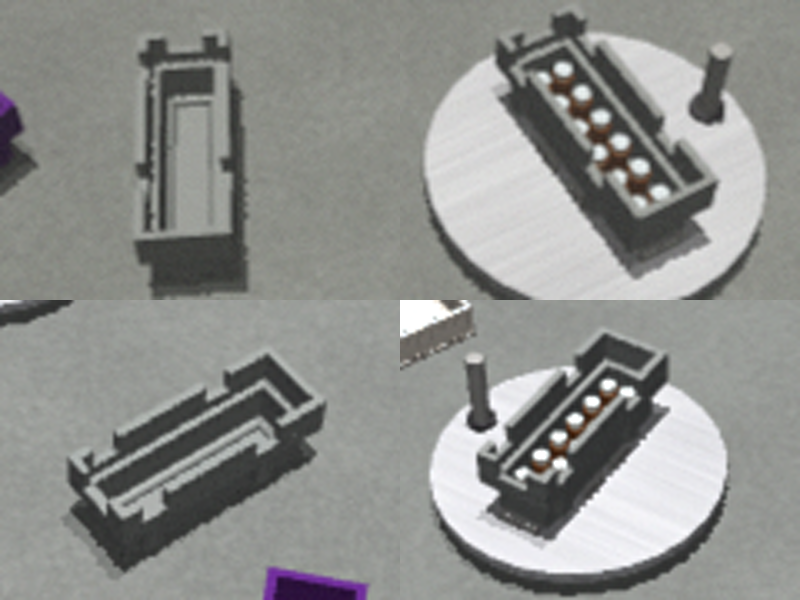

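The crops show rim corners clearly. Both scoops face the robot, and the post is on the full tote's +y side. Now I'll convert these to positions.

```bash
cat > h.py <<'E'
import numpy as np,cv2,json
from rig import *
def ray(cam,uv,z):
    p=cam if isinstance(cam,dict) else camera_params(cam)
    K=np.array(p["camera_matrix"]);T=np.array(p["world_to_cam"]);R,t=T[:3,:3],T[:3,3]
    uv=np.atleast_2d(np.float64(uv)); d=np.c_[uv,np.ones(len(uv))]@np.linalg.inv(K).T@R; o=-R.T@t
    return (o+d*((z-o[2])/d[:,2])[:,None])[:,:2]
def circ(P):
    A=np.c_[2*P,np.ones(len(P))]; s=np.linalg.lstsq(A,(P**2).sum(1),rcond=None)[0]; return s[:2],np.sqrt(s[2]+s[:2]@s[:2])
def tool():
    from scipy.spatial.transform import Rotation as R
    s=observe(); m=R.from_quat(s["ee_rot"]).as_matrix(); return s["tcp_pos"],m,s
def rep(cam,P,z):
    W=ray(cam,P,z); n=W.mean(0); return W
E
python3 - <<'E'
from h import *
def show(n,cam,off,C,z):
    P=np.array(off)+(np.array(C)+.5)*.3-.5
    W=ray(cam,P,z); print(n,cam,W.round(0).tolist(),"c",W.mean(0).round(1))
    if len(W)==4:
        # order: scoop-left(-y..),scoop-right,far-right,far-left
        d=(W[2]+W[3]-W[0]-W[1])/2; print("  L",np.linalg.norm(d).round(1),"W",np.linalg.norm(W[0]-W[1]).round(1),"yaw",np.degrees(np.arctan2(d[1],d[0])).round(2))
show("up","scene",(187,205),[(139,36),(229,32),(235,234),(135,241)],70)
show("up","side",(300,258),[(122,218),(69,158),(268,46),(326,104)],70)
show("lo","scene",(320,202),[(97,40),(178,9),(317,182),(236,218)],98)
show("lo","side",(240,178),[(157,183),(78,155),(203,29),(268,55)],98)
show("post","scene",(320,202),[(320,47)],100)
show("post","side",(240,178),[(75,56)],100)
for n,b in [("scene",(320,202,120,100)),("side",(240,185,110,90))]:
    im=cv2.imread(f"pics/{n}0.png"); h=cv2.cvtColor(im,cv2.COLOR_BGR2HSV); m=((h[...,2]>125)&(h[...,1]<40)).astype(np.uint8)
    x,y,w,hh=b; k=np.zeros_like(m);k[y:y+hh,x:x+w]=m[y:y+hh,x:x+w]
    c=max(cv2.findContours(k,0,1)[0],key=cv2.contourArea); P=ray(n,cv2.convexHull(c)[:,0],28)
    for _ in range(4):
        c,r=circ(P); e=abs(np.linalg.norm(P-c,axis=1)-r); P=P[e<max(3,2*np.median(e))]
    print("disc",n,c.round(1),r.round(1),len(P))
E
```

```text
up scene [[413.0, -177.0], [427.0, -113.0], [601.0, -143.0], [589.0, -209.0]] c [ 507.6 -160.5]
  L 177.6 W 66.1 yaw -10.15
up side [[414.0, -176.0], [424.0, -114.0], [601.0, -146.0], [588.0, -212.0]] c [ 506.7 -161.8]
  L 178.7 W 62.7 yaw -10.94
lo scene [[508.0, 101.0], [495.0, 167.0], [665.0, 207.0], [677.0, 144.0]] c [586.3 154.9]
  L 174.5 W 67.0 yaw 13.6
lo side [[513.0, 98.0], [491.0, 165.0], [665.0, 207.0], [680.0, 144.0]] c [587.5 153.3]
  L 176.1 W 71.1 yaw 14.35
post scene [[558.0, 253.0]] c [557.5 252.7]
post side [[565.0, 256.0]] c [565.4 255.7]
disc scene [583.4 155.7] 122.8 39
disc side [586.6 157.5] 124.2 32
```

Estimates from the two views agree within a few mm:

| Item | Position (mm) | Yaw |
|---|---|---|
| Disc centre | about (585,156) | – |
| Full tote | (587,154) | 14° |
| Post | (561,253) | – |
| Empty tote | (507,−161) | −10.5° |

I'll cage the post loosely between the fingers and carry it round.

```bash
cat >> h.py <<'E'
def go(x,y,z,yaw=None):
    p,m,s=tool(); d=m.T@(np.array([x,y,z])-p); cy=np.degrees(np.arctan2(m[1,0],m[0,0]))
    print("tcp",p.round(1),"yaw",cy.round(2),"q",np.degrees(s["qpos"]).round(0)[[0,5]],"t",round(s["t"],2),"F",s["contact_force"].round(1),"gap",round(s["finger_gap"],1))
    print("shift mm",d.round(1),"turn units",None if yaw is None else round(-(yaw-cy)/10,2))
E
python3 -c "
from h import *
go(561,253,207,14)"
```

```text
tcp [230.4 580.7 207.4] yaw 68.36 q [62. -6.] t 0.1 F [ 0.3  1.1 -0.1] gap 85.7
shift mm [-182.7  428.2    0.5] turn units 5.44
```

```bash
python3 -m pendant '[[0.026,-0.02,0.046,0,0],[0.026,-0.02,0.046,0,0],[0.026,-0.02,0.046,0,0],[0.026,-0.02,0.046,0,0],[0.026,-0.02,0.046,0,0],[0.026,-0.02,0.046,0,0],[0.026,-0.02,0.046,0,0],[0.026,-0.02,0.046,0,0]]'; python3 -m pendant '[[0.026,0,0,0,0.9],[0.026,0,0,0,0.9],[0.026,0,0,0,0.9],[0.026,0,0,0,0.9],[0.026,0,0,0,0.9],[0.026,0,0,0,0.94],[0.026,0,0,0,0]]'; python3 -c "
from h import *
go(561,253,140,14)"
```

```text
t: 1.1
tcp_pos: [514.5, 295.1, 207.7]
ee_rot: [0.827, 0.562, -0.0, -0.0]
contact_force: [-0.0, -0.2, -0.3]
finger_gap: 26.2
t: 1.98
tcp_pos: [513.4, 296.4, 207.7]
ee_rot: [0.993, 0.122, -0.0, 0.0]
contact_force: [0.1, -0.4, 0.3]
finger_gap: 26.4
tcp [513.4 296.4 207.7] yaw 14.01 q [24. 10.] t 1.98 F [ 0.1 -0.4  0.3] gap 26.4
shift mm [35.7 53.6 67.6] turn units 0.0
```

```bash
python3 -m pendant '[[0.026,0.018,0.027,0,0],[0.026,0.0177,0.0266,0,0],[0.026,0,0,0.034,0],[0.026,0,0,0.0336,0],[0.026,0,0,0,0]]'; python3 - <<'E'
from h import *
go(561,253,45,14)
p=camera_params("wrist"); im=read_camera("wrist"); np.savez("w1",K=p["camera_matrix"],T=p["world_to_cam"])
cv2.imwrite("pics/w1.png",im[:,:,::-1])
T=np.array(p["world_to_cam"]);K=np.array(p["camera_matrix"])
for q in [(561,253,100),(561,253,28),(585,156,28)]:
    c=K@(T@[*q,1])[:3]; print(q,(c[:2]/c[2]).round(0))
E
```

```text
t: 2.6
tcp_pos: [560.1, 252.6, 138.2]
ee_rot: [0.992, 0.123, -0.002, 0.0]
contact_force: [-0.2, -0.2, 0.6]
finger_gap: 26.0
tcp [560.1 252.6 138.2] yaw 14.13 q [18.  4.] t 2.6 F [-0.2 -0.2  0.6] gap 26.0
shift mm [ 1.4 -0.2 93.2] turn units 0.01
(561, 253, 100) [326. 254.]
(561, 253, 28) [326. 217.]
(585, 156, 28) [326. 331.]
```

View pics/w1.png

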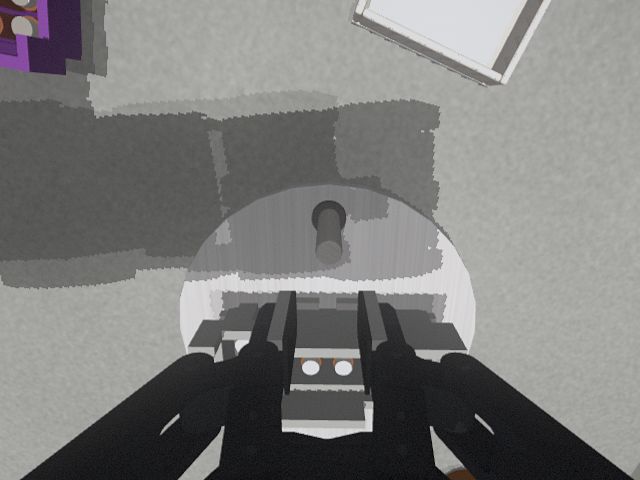

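The wrist view shows the post top at about (329,254), against (326,254) predicted, so it is centred between the fingers. I'll descend and begin the swing in 5° steps.

```bash
python3 -m pendant '[[0.026,0.001,0,0.03,0],[0.026,0,0,0.03,0],[0.026,0,0,0.033,0],[0.026,0,0,0,0]]'; python3 -m pendant '[[0.026,-0.0087,0.0004,0,-0.385],[0.026,-0.0087,0.0006,0,-0.385],[0.026,-0.0087,0.0007,0,-0.385],[0.026,-0.0087,0.0009,0,-0.385],[0.026,-0.0087,0.0011,0,-0.385],[0.026,-0.0086,0.0012,0,-0.385],[0.026,-0.0086,0.0014,0,-0.385],[0.026,-0.0086,0.0016,0,-0.385]]'; python3 -c "
from h import *
a=np.radians(104+40);go(585+100*np.cos(a),156+100*np.sin(a),45,14+30.8)"
```

```text
t: 3.15
tcp_pos: [561.8, 253.4, 47.0]
ee_rot: [0.992, 0.122, -0.001, 0.0]
contact_force: [-0.1, 0.2, 0.7]
finger_gap: 25.9
t: 4.15
tcp_pos: [506.7, 215.8, 50.0]
ee_rot: [0.924, 0.382, 0.002, 0.0]
contact_force: [1.2, 2.4, 0.5]
finger_gap: 26.1
tcp [506.7 215.8  50. ] yaw 44.95 q [ 16. -29.] t 4.15 F [1.2 2.4 0.5] gap 26.1
shift mm [-2.6 -1.1  5. ] turn units 0.02
```

```bash
python3 -m pendant '[[0.026,-0.0085,0.0018,0,-0.385],[0.026,-0.0085,0.0019,0,-0.385],[0.026,-0.0085,0.0021,0,-0.385],[0.026,-0.0084,0.0023,0,-0.385],[0.026,-0.0084,0.0024,0,-0.385],[0.026,-0.0083,0.0026,0,-0.385],[0.026,-0.0083,0.0028,0,-0.385],[0.026,-0.0082,0.0029,0,-0.385]]';  python3 -m pendant '[[0.026,-0.0081,0.0031,0,-0.385],[0.026,-0.0081,0.0033,0,-0.385],[0.026,-0.008,0.0034,0,-0.385],[0.026,-0.0079,0.0036,0,-0.385],[0.026,-0.0079,0.0037,0,-0.385],[0.026,-0.0078,0.0039,0,-0.385],[0.026,-0.0077,0.0041,0,-0.385],[0.026,-0.0076,0.0042,0,-0.385]]'; python3 -c "
from h import *
a=np.radians(104+120);go(585+100*np.cos(a),156+100*np.sin(a),47,14+92.4)"
```

```text
t: 5.15
tcp_pos: [487.5, 149.7, 49.7]
ee_rot: [0.789, 0.614, 0.002, 0.001]
contact_force: [-0.9, 2.6, 0.4]
finger_gap: 25.9
t: 6.15
tcp_pos: [515.0, 87.1, 49.6]
ee_rot: [0.598, 0.802, 0.001, 0.001]
contact_force: [-2.2, 1.7, -0.9]
finger_gap: 26.1
tcp [515.   87.1  49.6] yaw 106.55 q [   2. -104.] t 6.15 F [-2.2  1.7 -0.9] gap 26.1
shift mm [ 0.  -2.   2.6] turn units 0.01
```

```bash
python3 -m pendant '[[0.026,-0.0075,0.0038,0,-0.34],[0.026,-0.0074,0.004,0,-0.34],[0.026,-0.0073,0.0044,0,-0.34],[0.026,-0.0072,0.005,0,-0.34],[0.026,-0.007,0.0052,0,-0.34],[0.026,-0.0069,0.0054,0,-0.34],[0.026,-0.0067,0.0056,0,-0.34],[0.026,-0.0066,0.0057,0,-0.34]]';  python3 -c "
from h import *
a=np.radians(104+160);go(585+100*np.cos(a),156+100*np.sin(a),47,133.8)"
```

```text
t: 7.15
tcp_pos: [575.0, 56.5, 49.7]
ee_rot: [0.393, 0.92, 0.0, 0.001]
contact_force: [-3.1, 0.9, 0.5]
finger_gap: 26.2
tcp [575.   56.5  49.7] yaw 133.74 q [  -1. -135.] t 7.15 F [-3.1  0.9  0.5] gap 26.2
shift mm [ 0.3 -0.3  2.7] turn units -0.01
```

```bash
python3 -m pendant '[[0.026,-0.0064,0.0059,0,-0.34],[0.026,-0.0062,0.0061,0,-0.34],[0.026,-0.0061,0.0063,0,-0.34],[0.026,-0.0059,0.0064,0,-0.34],[0.026,0,0,0,0]]';python3 -m pendant '[[0.026,-0.0013,0.0015,0,0],[0.026,-0.0013,0.0015,0,0],[0.026,0,0,0,0]]'; python3 -m pendant '[[0.026,-0.0013,0.0015,0,0],[0.026,0,0,0,0]]'; python3 -c "
from h import *
a=np.radians(104+180);go(585+100*np.cos(a),156+100*np.sin(a),47)"
```

```text
t: 7.78
tcp_pos: [610.1, 58.9, 49.5]
ee_rot: [0.282, 0.959, 0.0, 0.002]
contact_force: [-0.5, -0.3, -0.9]
finger_gap: 25.9
t: 8.15
tcp_pos: [612.5, 60.0, 47.5]
ee_rot: [0.283, 0.959, 0.0, 0.0]
contact_force: [-1.1, 1.0, 0.9]
finger_gap: 25.7
t: 8.4
tcp_pos: [614.5, 60.5, 47.2]
ee_rot: [0.283, 0.959, 0.0, -0.0]
contact_force: [-1.4, 1.2, 0.1]
finger_gap: 26.4
tcp [614.5  60.5  47.2] yaw 147.15 q [  -1. -148.] t 8.4 F [-1.4  1.2  0.1] gap 26.4
shift mm [ 3.6 -4.1  0.2] turn units None
```

```bash
python3 -m pendant '[[0.026,-0.0013,0.0015,0,0],[0.026,-0.0013,0.0015,0,0],[0.026,0,0,0,0]]'; python3 -m pendant '[[0.026,-0.0013,0.0015,0,0],[0.026,-0.0006,0.0007,0,0],[0.026,0,0,0,0]]';  python3 -c "
from h import *
go(600,60,47)"
```

```text
t: 8.78
tcp_pos: [615.5, 61.8, 46.6]
ee_rot: [0.283, 0.959, -0.001, -0.003]
contact_force: [-13.3, 2.1, 3.5]
finger_gap: 25.8
t: 9.15
tcp_pos: [615.9, 62.5, 46.1]
ee_rot: [0.283, 0.959, -0.002, -0.006]
contact_force: [-23.5, -0.5, 7.5]
finger_gap: 26.2
tcp [615.9  62.5  46.1] yaw 147.18 q [  -0. -147.] t 9.15 F [-23.5  -0.5   7.5] gap 26.2
shift mm [ 12.  -10.7  -0.7] turn units None
```

The push force climbed to 23 N with no further motion, so the disc is at its stop. I'll back off to the middle of the cage, lift straight up, swing clear and look.

```bash
python3 -m pendant '[[0.026,0.0025,-0.0028,0,0],[0.026,0.0017,-0.002,0,0],[0.026,0,0,0,0],[0.026,0,0,-0.03,0],[0.026,0,0,-0.05,0],[0.026,0,0,-0.05,0],[0.026,0,0,-0.03,0],[0.026,0,0,0,0]]';  python3 -c "
from h import *
go(507,-161,207,79.5)"
```

```text
t: 10.15
tcp_pos: [616.2, 60.3, 210.0]
ee_rot: [0.283, 0.959, 0.001, 0.003]
contact_force: [0.1, 0.6, -0.6]
finger_gap: 26.3
tcp [616.2  60.3 210. ] yaw 147.14 q [  -1. -148.] t 10.15 F [ 0.1  0.6 -0.6] gap 26.3
shift mm [ -28.3 -245.2    2.4] turn units 6.76
```

```bash
python3 -m pendant '[[0.0854,0,0,0,0.85],[0.0854,0,0,0,0.85],[0.0854,0,0,0,0.85],[0.0854,0,0,0,0.85],[0.0854,0,0,0,0.85],[0.0854,0,0,0,0.85],[0.0854,0,0,0,0.85],[0.0854,0,0,0,0.81]]'; python3 -m pendant '[[0.0854,-0.029,-0.0085,0,0],[0.0854,-0.03,-0.0085,0,0],[0.0854,-0.03,-0.0085,0,0],[0.0854,-0.03,-0.0085,0,0],[0.0854,-0.03,-0.0085,0,0],[0.0854,-0.03,-0.0085,0,0],[0.0854,-0.029,-0.008,0,0],[0.0854,-0.029,-0.008,0,0]]';  python3 - <<'E'
from h import *
go(507,-161,29,79.5)
s=read_camera("scene")[:,:,::-1];d=read_camera("side")[:,:,::-1];w=read_camera("wrist")[:,:,::-1]
cv2.imwrite("pics/s2.png",s);cv2.imwrite("pics/d2.png",d);cv2.imwrite("pics/w2.png",w)
def c(im,x,y,w,h): return cv2.resize(cv2.convertScaleAbs(im[y:y+h,x:x+w],alpha=1.5),(400,300),interpolation=cv2.INTER_CUBIC)
cv2.imwrite("pics/crop2.png",np.vstack([np.hstack([c(s,320,202,120,90),c(d,240,178,120,90)]),np.hstack([cv2.resize(w,(400,300)),cv2.resize(s,(400,300))])]))
E
```

```text
t: 11.15
tcp_pos: [614.8, 60.4, 206.1]
ee_rot: [0.77, 0.638, -0.0, -0.0]
contact_force: [-1.1, -0.5, -0.3]
finger_gap: 85.7
t: 12.15
tcp_pos: [505.4, -161.3, 206.3]
ee_rot: [0.769, 0.64, -0.0, -0.0]
contact_force: [-0.0, -0.0, -0.3]
finger_gap: 85.5
tcp [ 505.4 -161.3  206.3] yaw 79.55 q [ -25. -104.] t 12.15 F [-0.  -0.  -0.3] gap 85.5
shift mm [  0.6   1.6 177.3] turn units 0.0
```

View pics/crop2.png

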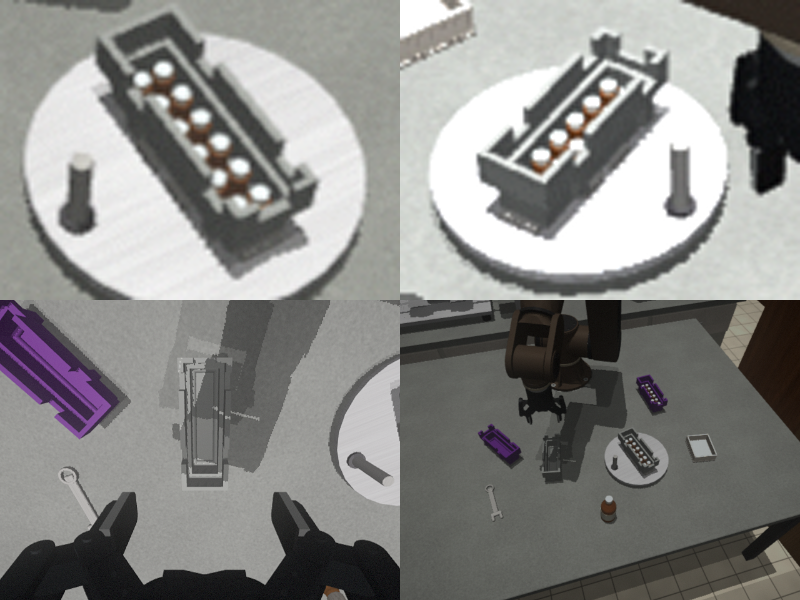

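The full tote is turned with its scoop now away from the robot, and the post is on the robot's right. For a precise placing, I'll view the full tote with the wrist camera from the same relative pose as the empty one, so calibration bias cancels.

```bash
python3 -c "
from h import *
go(582,158,234,104)"
```

```text
tcp [ 505.6 -161.3  206.5] yaw 79.43 q [ -25. -104.] t 12.3 F [0.2 1.1 0.4] gap 85.5
shift mm [327.9  16.5 -27.4] turn units -2.46
```

```bash
python3 -m pendant '[[0.0854,0.041,0.002,-0.0035,0],[0.0854,0.041,0.002,-0.0035,0],[0.0854,0.041,0.002,-0.0035,0],[0.0854,0.041,0.002,-0.0035,0],[0.0854,0.041,0.002,-0.0035,0],[0.0854,0.041,0.002,-0.0035,0],[0.0854,0.041,0.002,-0.0035,0],[0.0854,0.041,0.0025,-0.003,0]]'; python3 -m pendant '[[0.0854,0,0,0,-0.82],[0.0854,0,0,0,-0.82],[0.0854,0,0,0,-0.82],[0.0854,0,0,0,0],[0.0854,0,0,0,0]]';  python3 - <<'E'
from h import *
go(582,158,234,104)
p=camera_params("wrist");w=read_camera("wrist")[:,:,::-1];cv2.imwrite("pics/w3.png",w)
np.save("T3",p["world_to_cam"]);np.save("K3",p["camera_matrix"])
a=cv2.imread("pics/w2.png")
f=lambda im:cv2.resize(cv2.convertScaleAbs(im[80:320,250:410],alpha=1.3),(400,600),interpolation=cv2.INTER_CUBIC)
cv2.imwrite("pics/crop3.png",np.hstack([f(a),f(w)]))
E
```

```text
t: 13.3
tcp_pos: [581.7, 161.6, 234.3]
ee_rot: [0.768, 0.64, -0.0, -0.0]
contact_force: [-0.0, -0.8, 0.4]
finger_gap: 85.5
t: 13.92
tcp_pos: [581.6, 159.6, 234.4]
ee_rot: [0.616, 0.788, -0.0, -0.0]
contact_force: [-0.0, 0.1, -0.4]
finger_gap: 85.5
tcp [581.6 159.6 234.4] yaw 104.0 q [  9. -95.] t 13.93 F [-0.   0.1 -0.4] gap 85.5
shift mm [-1.7 -0.   0.4] turn units 0.0
```

View pics/crop3.png

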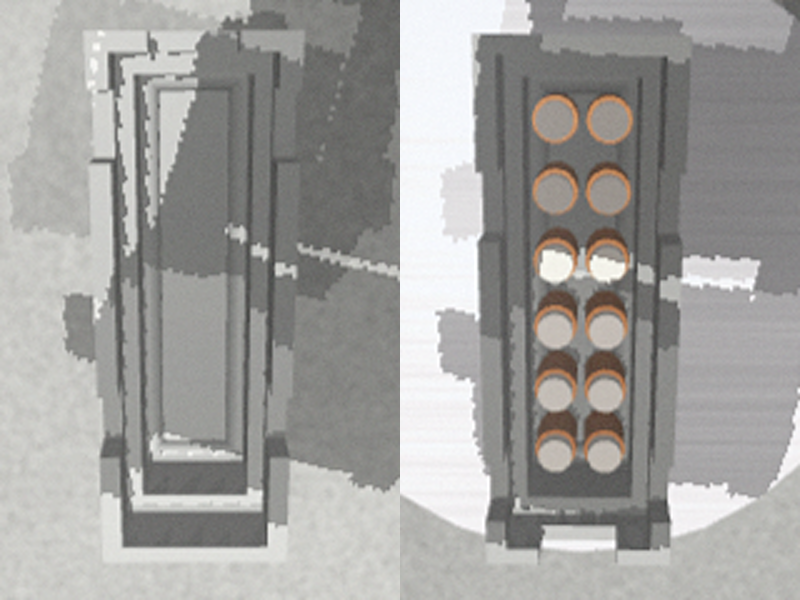

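Left crop is the empty tote and right crop the full one. All four rim corners are visible in each, and the scoop ends are opposite, top and bottom. Now their centres and yaws.

```bash
python3 - <<'E'
from h import *
from scipy.spatial.transform import Rotation as R
T3=np.load("T3.npy");K=np.load("K3.npy")
def tp(x,y,z,yaw):
    c,s=np.cos(np.radians(yaw)),np.sin(np.radians(yaw)); M=np.eye(4);M[:3,:3]=np.array([[c,s,0],[s,-c,0],[0,0,-1]]);M[:3,3]=x,y,z;return M
A=tp(581.6,159.6,234.4,104.0);B=tp(505.5,-161.3,206.4,79.5)
T2=T3@A@np.linalg.inv(B)
for n,T,z,C in [("up",T2,70,[(83,30),(304,30),(287,560),(103,562)]),("lo",T3,98,[(72,34),(292,37),(271,563),(86,563)])]:
    P=np.array([250,80])+(np.array(C)+.5)*.4-.5
    W=ray(dict(camera_matrix=K,world_to_cam=T),P,z); d=(W[2]+W[3]-W[0]-W[1])/2; e=(W[1]+W[2]-W[0]-W[3])/2
    print(n,W.mean(0).round(1),"L",np.linalg.norm(d).round(1),"W",np.linalg.norm(e).round(1),"yaw",np.degrees(np.arctan2(d[1],d[0])).round(2),np.degrees(np.arctan2(e[1],e[0])).round(2))
def sh(n,cam,off,C):
    W=ray(cam,np.array(off)+(np.array(C)+.5)*.3-.5,98); print(n,W.mean(0).round(1))
sh("lo","scene",(320,202),[(97,38),(177,8),(317,181),(238,217)])
E
```

```text
up [ 507.5 -160.7] L 179.2 W 65.9 yaw -10.31 79.87
lo [585.4 156.7] L 178.5 W 66.1 yaw 13.39 103.65
lo [585.3 155.4]
```

Wrist and fixed views agree: the empty tote is at (507.5,−160.7) with yaw −10.2°, and the full tote at (585.4,156.7) with yaw 13.5°. Now I'll go and grip.

```bash
python3 -m pendant '[[0.0854,0,0,0,0.8],[0.0854,0,0,0,0.81],[0.0854,0,0,0,0.81],[0.0854,0,0,0,0]]';  python3 -c "
from h import *
go(507.5,-160.7,100,79.8)"
```

```text
t: 14.48
tcp_pos: [581.7, 159.3, 234.7]
ee_rot: [0.766, 0.642, -0.0, -0.0]
contact_force: [0.3, -0.3, -0.2]
finger_gap: 85.2
tcp [581.7 159.3 234.7] yaw 79.93 q [  9. -71.] t 14.47 F [ 0.3 -0.3 -0.2] gap 85.2
shift mm [-328.   -17.1  134.7] turn units 0.01
```

```bash
python3 -m pendant '[[0.0854,-0.041,-0.002,0,0],[0.0854,-0.041,-0.002,0,0],[0.0854,-0.041,-0.002,0,0],[0.0854,-0.041,-0.002,0,0],[0.0854,-0.041,-0.002,0,0],[0.0854,-0.041,-0.002,0,0],[0.0854,-0.041,-0.0025,0,0],[0.0854,-0.041,-0.0026,0,0]]'; python3 -m pendant '[[0.0854,0,0,0.045,0],[0.0854,0,0,0.045,0],[0.0854,0,0,0.045,0],[0.0854,0,0,0,0],[0.0854,0,0,0,0]]'; python3 -c "
from h import *
go(507.5,-160.7,29,79.8)"
```

```text
t: 15.48
tcp_pos: [507.3, -162.0, 234.9]
ee_rot: [0.765, 0.644, 0.0, 0.0]
contact_force: [0.8, 0.5, 0.5]
finger_gap: 85.3
t: 16.1
tcp_pos: [508.4, -161.0, 101.2]
ee_rot: [0.766, 0.643, 0.0, 0.001]
contact_force: [-0.2, -0.6, 0.5]
finger_gap: 85.7
tcp [ 508.4 -161.   101.2] yaw 80.02 q [ -25. -105.] t 16.1 F [-0.2 -0.6  0.5] gap 85.7
shift mm [ 0.2 -1.  72.2] turn units 0.02
```

```bash
python3 -m pendant '[[0.0854,0,-0.001,0.03,0.02],[0.0854,0,0,0.03,0],[0.0854,0,0,0.012,0],[0.0854,0,0,0,0],[0.0854,0,0,0,0]]'; python3 -c "
from h import *
go(507.5,-160.7,29,79.8)"; python3 -m pendant '[[0.062,0,0,0,0],[0.062,0,0,0,0],[0.06,0,0,0,0],[0.05,0,0,0,0],[0.05,0,0,0,0],[0.05,0,0,0,0]]'; python3 -c "
from h import *
go(507.5,-160.7,150,79.8)"
```

```text
t: 16.73
tcp_pos: [507.4, -160.9, 29.1]
ee_rot: [0.767, 0.641, 0.0, 0.001]
contact_force: [0.4, -0.8, 0.2]
finger_gap: 85.0
tcp [ 507.4 -160.9   29.1] yaw 79.76 q [ -25. -104.] t 16.73 F [ 0.4 -0.8  0.2] gap 85.0
shift mm [0.2 0.1 0.1] turn units -0.0
t: 17.48
tcp_pos: [507.1, -161.0, 29.1]
ee_rot: [0.767, 0.641, 0.0, 0.001]
contact_force: [-3.6, -2.1, 11.1]
finger_gap: 64.3
tcp [ 507.1 -161.    29.1] yaw 79.75 q [ -25. -104.] t 17.48 F [-3.6 -2.1 11.1] gap 64.3
shift mm [   0.3    0.5 -120.9] turn units -0.01
```

```bash
python3 -m pendant '[[0.05,0,0,-0.01,0],[0.05,0,0,-0.03,0],[0.05,0,0,-0.04,0],[0.05,0,0,-0.04,0],[0.05,0,0,-0.03,0],[0.05,0,0,-0.01,0],[0.05,0,0,0,0],[0.05,0,0,0,0]]'; python3 -c "
from h import *
go(585.4,156.6,190,79.75)"
```

```text
t: 18.48
tcp_pos: [506.2, -160.4, 186.6]
ee_rot: [0.767, 0.641, -0.0, -0.001]
contact_force: [-0.5, 0.5, -2.1]
finger_gap: 63.9
tcp [ 506.2 -160.4  186.6] yaw 79.75 q [ -25. -104.] t 18.48 F [-0.5  0.5 -2.1] gap 63.9
shift mm [326.   21.5  -3.3] turn units 0.0
```

```bash
python3 -m pendant '[[0.05,0.015,0.001,0,0],[0.05,0.025,0.0015,0,0],[0.05,0.025,0.0015,-0.001,0],[0.05,0.025,0.0015,-0.001,0],[0.05,0.025,0.0015,-0.001,0],[0.05,0.025,0.002,0,0],[0.05,0.025,0.002,0,0],[0.05,0.025,0.002,0,0]]'; python3 -m pendant '[[0.05,0.025,0.0015,0,0],[0.05,0.025,0.0015,0,0],[0.05,0.025,0.0015,0,0],[0.05,0.025,0.0015,0,0],[0.05,0.021,0.0015,0,0],[0.05,0.01,0.001,0,0],[0.05,0.005,0.0005,0,0],[0.05,0,0,0,0]]'; python3 -m pendant '[[0.05,0,0,0,-0.2],[0.05,0,0,0,-0.4],[0.05,0,0,0,-0.5],[0.05,0,0,0,-0.5],[0.05,0,0,0,-0.5],[0.05,0,0,0,-0.27],[0.05,0,0,0,0],[0.05,0,0,0,0]]'; python3 - <<'E'
from h import *
go(585.4,156.6,115,103.5)
p=camera_params("wrist");w=read_camera("wrist")[:,:,::-1];cv2.imwrite("pics/w4.png",w)
np.save("T4",p["world_to_cam"])
s=read_camera("scene")[:,:,::-1];cv2.imwrite("pics/s4.png",s)
d=read_camera("side")[:,:,::-1];cv2.imwrite("pics/d4.png",d)
c=lambda im,x,y:cv2.resize(cv2.convertScaleAbs(im[y:y+114,x:x+152],alpha=1.4),(400,300),interpolation=cv2.INTER_CUBIC)
cv2.imwrite("pics/crop4.png",np.vstack([cv2.copyMakeBorder(np.hstack([c(s,310,180),c(d,220,160)]),0,0,0,0,0),np.hstack([cv2.resize(w,(400,300)),cv2.resize(w[240:480,160:480],(400,300))])]))
E
```

```text
t: 19.48
tcp_pos: [553.1, 25.8, 190.1]
ee_rot: [0.767, 0.641, -0.0, -0.001]
contact_force: [-0.2, 0.4, -2.5]
finger_gap: 64.1
t: 20.48
tcp_pos: [586.3, 156.1, 190.7]
ee_rot: [0.767, 0.641, -0.0, -0.0]
contact_force: [-0.8, -0.4, -2.2]
finger_gap: 64.0
t: 21.48
tcp_pos: [586.3, 156.0, 190.9]
ee_rot: [0.62, 0.785, 0.0, 0.0]
contact_force: [-0.4, 0.2, -2.0]
finger_gap: 63.9
tcp [586.3 156.  190.9] yaw 103.4 q [  9. -95.] t 21.48 F [-0.4  0.2 -2. ] gap 63.9
shift mm [ 0.8 -0.8 75.9] turn units -0.01
```

View pics/crop4.png

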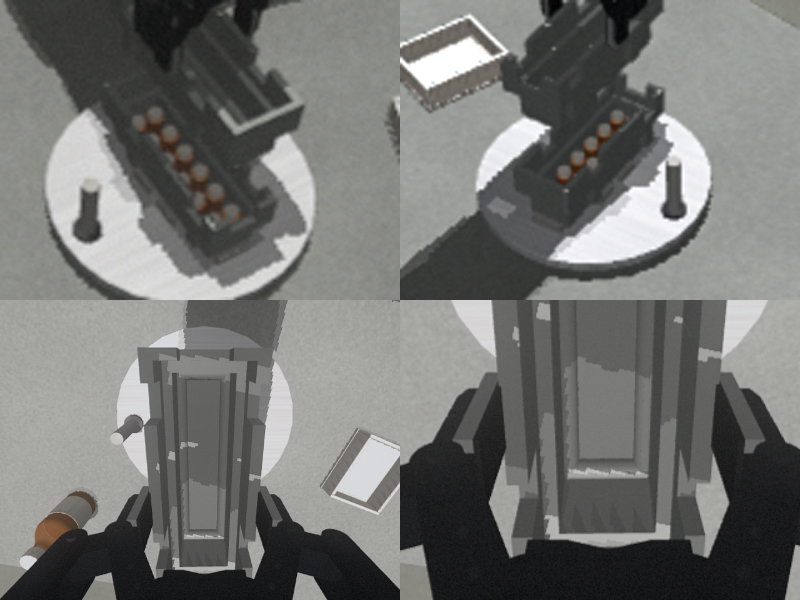

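The held tote is square in the jaws, with its scooped end toward the robot and the full tote's scoop away. I'll check its endways position in the grasp from the scoop-end corners, at about (221,77) and (436,77) in the wrist picture, then lower.

```bash
python3 - <<'E'
from h import *
g=cv2.imread("pics/w4.png",0)
for x in (250,410): print(x,[int(v) for v in g[66:92,x]])
W=ray(dict(camera_matrix=np.load("K3.npy"),world_to_cam=np.load("T4.npy")),[(221,77),(436,77)],231.9)
u=np.array([np.cos(np.radians(13.4)),np.sin(np.radians(13.4))]);v=np.array([-u[1],u[0]]);c=np.array([586.3,156.0])
print(W.round(1),"along",((W-c)@u).round(1),"across",((W-c)@v).round(1))
E
```

```text
250 [213, 217, 217, 216, 216, 214, 215, 217, 219, 194, 135, 105, 108, 109, 109, 110, 108, 106, 108, 107, 109, 111, 106, 108, 108, 107]
410 [88, 87, 90, 105, 119, 123, 121, 118, 119, 124, 112, 103, 100, 100, 101, 101, 102, 103, 101, 101, 100, 104, 101, 100, 102, 106]
[[506.8 104.6]
 [491.8 167.9]] along [-89.2 -89.2] across [-31.6  33.4]
```

```bash
python3 -m pendant '[[0.05,0.0008,-0.0008,0.01,0],[0.05,0,0,0.02,0],[0.05,0,0,0.015,0],[0.05,0,0,0.008,0],[0.05,0,0,0,0],[0.05,0,0,0,0]]'; python3 -c "
from h import *
go(585.4,156.6,115,103.5)"
```

```text
t: 22.38
tcp_pos: [585.7, 156.9, 138.3]
ee_rot: [0.619, 0.785, 0.0, 0.0]
contact_force: [-0.3, -0.3, -2.3]
finger_gap: 64.1
tcp [585.7 156.9 138.3] yaw 103.46 q [  9. -95.] t 22.38 F [-0.3 -0.3 -2.3] gap 64.1
shift mm [-0.3 -0.3 23.3] turn units -0.0
```

```bash
python3 -m pendant '[[0.05,0,0,0.004,0],[0.05,0,0,0.004,0],[0.05,0,0,0.004,0],[0.05,0,0,0.003,0],[0.05,0,0,0,0]]'; python3 -m pendant '[[0.05,0,0,0.002,0],[0.05,0,0,0.002,0],[0.05,0,0,0.001,0],[0.05,0,0,0,0]]'; python3 -c "
from h import *
go(585.4,156.6,115,103.5)"
```

```text
t: 23.0
tcp_pos: [585.3, 156.9, 122.5]
ee_rot: [0.619, 0.785, -0.0, -0.0]
contact_force: [0.1, -0.1, -2.4]
finger_gap: 63.9
t: 23.5
tcp_pos: [585.3, 156.9, 117.7]
ee_rot: [0.619, 0.785, 0.0, -0.0]
contact_force: [0.1, 0.8, -2.3]
finger_gap: 64.4
tcp [585.3 156.9 117.7] yaw 103.45 q [  9. -95.] t 23.5 F [ 0.1  0.8 -2.3] gap 64.4
shift mm [-0.3 -0.   2.7] turn units -0.0
```

The tub has gone into the mouth without contact. I'll ease down the last few mm.

```bash
python3 -m pendant '[[0.05,0,0,0.001,0],[0.05,0,0,0.001,0],[0.05,0,0,0,0]]'; python3 -m pendant '[[0.05,0,0,0.0005,0],[0.05,0,0,0.0005,0],[0.05,0,0,0,0]]'
```

```text
t: 23.88
tcp_pos: [585.3, 156.9, 115.7]
ee_rot: [0.619, 0.785, -0.0, -0.0]
contact_force: [0.3, -1.4, -2.9]
finger_gap: 64.3
t: 24.25
tcp_pos: [585.4, 157.0, 115.3]
ee_rot: [0.619, 0.785, 0.0, 0.0]
contact_force: [-2.3, -0.1, 3.9]
finger_gap: 64.6
```

Contact came at TCP z 115.3 against 115 expected, with the force changing from −2.3 to +3.9 N. It is seated, so I'll release and lift away.

```bash
python3 -m pendant '[[0.067,0,0,0,0],[0.069,0,0,0,0],[0.072,0,0,0,0],[0.078,0,0,0,0],[0.0854,0,0,0,0],[0.0854,0,0,0,0],[0.0854,0,0,0,0]]'; python3 -m pendant '[[0.0854,0,0,-0.01,0],[0.0854,0,0,-0.02,0],[0.0854,0,0,-0.04,0],[0.0854,0,0,-0.05,0],[0.0854,0,0,-0.05,0],[0.0854,0,0,-0.02,0],[0.0854,0,0,0,0]]';python3 -m pendant '[[0.0854,-0.04,0,0,0],[0.0854,-0.04,0,0,0],[0.0854,-0.04,0,0,0],[0.0854,-0.04,0,0,0],[0.0854,-0.04,0,0,0],[0.0854,-0.04,0,0,0],[0.0854,-0.04,0,0,0],[0.0854,0,0,0,0]]'; python3 - <<'E'
from h import *
go(585.4,156.6,115,103.5)
s=read_camera("scene")[:,:,::-1];d=read_camera("side")[:,:,::-1];cv2.imwrite("pics/s5.png",s);cv2.imwrite("pics/d5.png",d)
c=lambda im,x,y:cv2.resize(cv2.convertScaleAbs(im[y:y+114,x:x+152],alpha=1.4),(400,300),interpolation=cv2.INTER_CUBIC)
cv2.imwrite("pics/crop5.png",np.vstack([np.hstack([c(s,310,180),c(d,220,160)]),np.hstack([cv2.resize(s,(400,300)),cv2.resize(d,(400,300))])]))
E
```

```text
t: 25.12
tcp_pos: [585.4, 156.9, 114.8]
ee_rot: [0.619, 0.785, 0.0, 0.0]
contact_force: [-0.3, -0.0, -0.4]
finger_gap: 85.2
t: 26.0
tcp_pos: [585.6, 156.9, 306.8]
ee_rot: [0.619, 0.785, 0.001, 0.001]
contact_force: [0.2, 0.4, 0.0]
finger_gap: 85.3
t: 27.0
tcp_pos: [650.3, -117.8, 302.7]
ee_rot: [0.621, 0.784, -0.001, -0.001]
contact_force: [0.9, 0.9, -0.8]
finger_gap: 85.2
tcp [ 650.3 -117.8  302.7] yaw 103.28 q [ -16. -119.] t 27.0 F [ 0.9  0.9 -0.8] gap 85.2
shift mm [281.8   0.3 188. ] turn units -0.02
```

View pics/crop5.png

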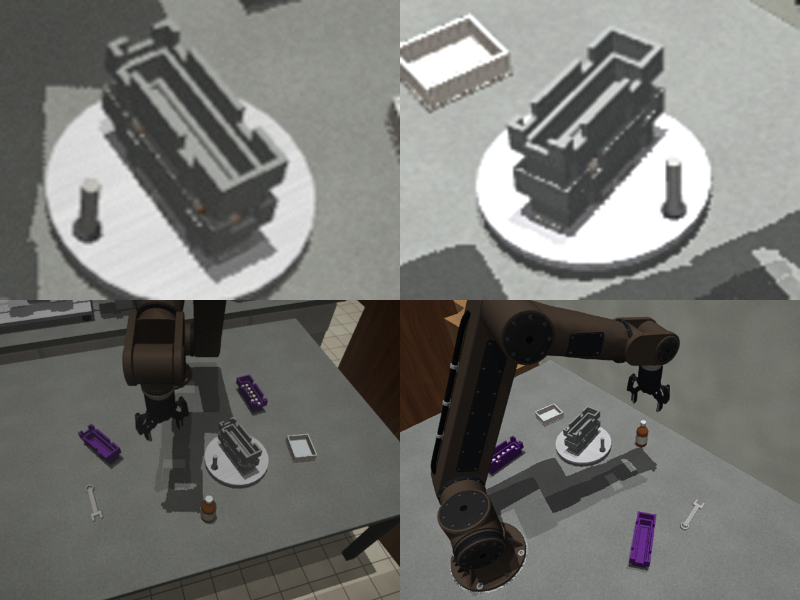

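The totes look stacked level with scoops opposite; the bottle, tray and spanner look undisturbed. One numeric check of rim height and tilt by triangulation, and of the post and bystanders against earlier pictures.

```bash
python3 - <<'E'
from h import *
Pm=lambda n:np.array(camera_params(n)["camera_matrix"])@np.array(camera_params(n)["world_to_cam"])[:3]
f=lambda o,C:(np.array(o)+(np.array(C)+.5)*.38-.5).T
X=cv2.triangulatePoints(Pm("scene"),Pm("side"),f((310,180),[(107,45),(178,22),(287,155),(217,192)]),f((220,160),[(147,153),(110,122),(213,28),(263,47)]));X=(X[:3]/X[3]).T
print(X.round(1),X.mean(0).round(1))
a,b=cv2.imread("pics/s2.png",0),cv2.imread("pics/s5.png",0)
for n,(x,y,w,h),i in [("post",(335,240,18,35),a),("bottle",(315,310,36,48),a),("tray",(455,210,55,50),a),("spanner",(130,292,38,64),a)]:
    r=cv2.matchTemplate(b[y-6:y+h+6,x-6:x+w+6],i[y:y+h,x:x+w],cv2.TM_CCOEFF_NORMED);_,m,_,l=cv2.minMaxLoc(r);print(n,round(m,3),l[0]-6,l[1]-6)
E
```

```text
[[496.2 110.1 149.5]
 [496.5 171.  155.5]
 [663.2 203.8 160.1]
 [678.6 140.8 158.2]] [583.6 156.4 155.8]
post 0.999 0 0
bottle 0.88 0 0
tray 0.999 0 0
spanner 0.994 0 0
```

Mean rim height is 155.8 mm (156 expected; nested would be 138), but the hand-picked corners scatter by a few mm. I'll overlay the ideal level rim to check tilt.

```bash
python3 - <<'E'
from h import *
u=np.array([np.cos(np.radians(13.45)),np.sin(np.radians(13.45))]);v=np.array([-u[1],u[0]]);c=np.array([585.4,156.8]);o=[]
for n,x,y in [("scene",325,175),("side",252,155)]:
    im=cv2.imread(f"pics/{n[0] if n=='scene' else 'd'}5.png"); P=np.array(camera_params(n)["camera_matrix"])@np.array(camera_params(n)["world_to_cam"])[:3]
    k=cv2.resize(cv2.convertScaleAbs(im[y:y+120,x:x+100],alpha=1.6),(400,480),interpolation=cv2.INTER_CUBIC)
    for z,col in [(156,(0,255,0)),(98,(0,0,255))]:
        q=[P@[*(c+a*90*u+b*33*v),z,1] for a,b in [(-1,-1),(-1,1),(1,1),(1,-1)]]
        q=np.array([((p[:2]/p[2]-[x,y]+.5)*4) for p in q]); cv2.polylines(k,[q.round().astype(np.int32)],True,col,1)
    o.append(k)
cv2.imwrite("pics/ov.png",np.hstack(o))
E
```

```text
(no output)
```

View pics/ov.png

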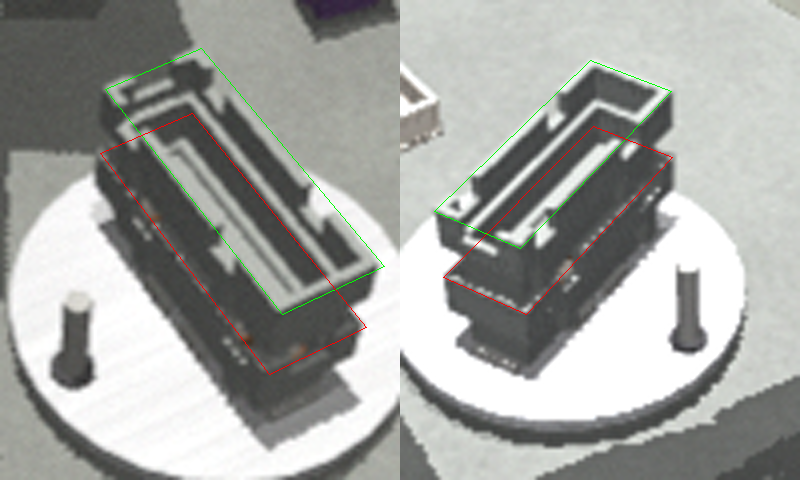

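The level rim outline at 156 mm lies on the upper tote's rim all round in both views, to within about a pixel, so it is level at full stacking height. Handing in.

```bash
python3 -c "
from rig import *
print(observe()['t'],close_job())"
```

```text
the job is handed in; nothing more can be done
27.1 None
```

The job is handed in at about 27 s: the turntable is round at its stop and the empty tote sits interlocked on the full one, with their scooped ends opposite.

- **Turntable:** I carried the handle post round between the loosely set fingers. The disc stopped moving and the push force rose to about 23 N, so it was at the stop.
- **Placing:** I gripped the empty tote, turned it to match, and lowered it gently. It touched down at TCP height 115.3 mm (115 expected) with only a few newtons of force. I then let go and moved the arm clear.
- **Stack height:** In both fixed cameras a level rim outline at 156 mm fits the upper tote's rim to about a pixel. Nested, the rim would stand at only 138 mm.
- **Level:** Triangulating hand-picked corners gave a mean of 155.8 mm, but single corners ranged from 149.5 to 160.1 mm. I put that down to picking error, since the outline fits all round.
- **Other objects:** Matched against the picture taken just after the turn, the post, tray and spanner have not moved. The bottle is also at zero shift but matched less well (0.88), which I take to be the arm's shadow on it.

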